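Roll a column into its vee cradle and clamp it

TASK

Without lifting it, roll the thick steel column off the loading deck of the cradle into the vee groove and let it settle there, roughly centred along the groove. Then tip the hold-down arm over so that its rubber pad comes to rest on the column, and let go. Leave the slimmer spare column beside the cradle where it lies.

Things in the scene. Friction and masses are not known exactly. Their poses are not given: they have to be found in the camera images.
- column: Thick smooth steel chromatography column, a cylinder 30 mm in diameter and 110 mm long (a short grey 12 mm port adds 8 mm at each end), about 0.3 kg. Origin at its middle on its axis; its y axis runs along the cylinder. It starts lying loose on the loading deck, across the rolling direction.
- cradle: Grey-painted vee cradle fixed to the bench, dark base plate 165x124x12 mm. Origin on the bench under the vee's bottom line; z up, x the rolling direction (deck, then vee, then the arm's pivot post), y along the vee. In its frame, mm: level deck x -80 to -13, top z 31, y -50 to 50; arm's pivot post x 45 to 65, y -18 to 18, 76 high. On the deck the column's axis is at z 46.
- vee (a point): Where the middle of a seated, centred column lies: 39 mm above the cradle's origin. The 90 degree vee is 100 mm long (y), its bottom line 21 mm below this point; the near flank rises to the deck's edge (13 mm before, 8 mm below this point), the taller far flank to 32 mm beyond and 11 mm above it, so a slowly rolled column drops 7 mm in and stays.
- clamp (a joint): Hinge of the hold-down arm (rad), along the cradle's y at x 55, z 67 mm in its frame. 0: open, arm up and leaning 0.3 back past vertical, away from the vee, on a stop. Grows as it tips towards the vee: vertical at 0.3; past about 0.4 it falls on by its own weight in 1 to 2 s; 1.87: level, rubber pad resting on a seated column. Pushing it takes under 1 N.
- clamp_handle (a point): Middle of the black crossbar at the end of the hold-down arm, 84 mm from the pivot; bar 12 mm in diameter, 56 mm long, along the cradle's y. The arm below it is 14 mm wide and 10 mm thick. Open, it stands at x = 80, z = 147 mm in the cradle's frame.
- spare: Slimmer spare steel column, 18 mm in diameter, 98 mm long, with a square 22 mm block at each end, lying on the bench on the cradle's +y side. Origin under its middle; y along it.
Mind the look-alikes: they are no part of the job. What is meant by the cradle is not purple, and is the larger of those in its own colour.

How it is judged:
By the outcome, as a careful person would: the job done as asked, in the order asked, and still so for the second after the job is handed in, with the robot touching nothing.
It also fails if it takes over 35 s, if anything falls off the work surface, if the arm or the gripper's body presses on something with over 40 N, if the wrist force passes 120 N, or if a joint passes its speed limit or range.

ROBOT

A 6-joint arm with a two-finger parallel gripper is mounted at the origin on a cart in front of the work surface, level with it; the furniture and walls round the work are solid. World frame = base frame: x ahead of the robot, y to its left, z up, the work surface at z = 0. Lengths are in m, angles in degrees, forces in N, time in s.
With the tool pointing down it reaches from about 0.35 to 0.85 m from the base axis. Payload 8.1 kg.
Tool frame: the origin (TCP) lies on the centre line of the jaws, within the pads' length; the fingertips stand bot.tip_reach ahead of it and the grasp point (between the pads) lies 2 mm behind it (bot.tip_reach is the distance from the TCP to the fingertips, in m); z points along the fingers, y is the line along which they close (so a half turn about z gives the same grasp; the last joint's range is limited). The gripper opens to 85 mm and grips with 20 to 120 N. Pads are 22 mm wide; open, the fingers measure 114 mm over their backs; the gripper's body (76 mm by 85 mm) begins 54 mm behind the grasp point. The pads swing forward as they close: fully open they stand 13 mm farther back than shut.
Start: joints at [63.69, 7.471, 85.268, -0, 87.261, -4.893], TCP at [0.219, 0.559, 0.248] pointing down, gripper open.
Joint ranges: [-169.43, 169.43], [-51.17, 129.36], [1.28, 143.12], [-76.62, 256.62], [0, 156.53], [-152.29, 152.29]. Speed limits (degrees/s): [136.94, 136.94, 159.86, 180, 180, 180].

INTERFACE

Orientations are given as [roll, pitch, yaw] about the fixed x, y, z axes, in that order (R = Rz(yaw) Ry(pitch) Rx(roll)).
In Python, from plant import monitor, eyes, bot gives the robot as it stands.
- The arm moves only by the tool play_rows, never from a script. Its argument "deltas" is a list of rows, each a list of 3 entries, a list of its own where there are three numbers: the shift along the tool's x, y, z in m, then the turn, a rotation vector about the tool's x, y, z in rad, then the finger opening in m, from 0 to 0.0854. A call has 1 to 10 rows; each row is the pose to reach, as a shift and turn from the pose commanded when the call began, along the tool's axes at that moment; what a row does not reach only later rows make up. A row lasts 1/8 s, in which the tool goes at most 62.5 mm and 10.7 degrees, less where a joint would pass 70% of its speed; a pose out of reach is approached as far as the arm can. A call with a gripper value outside its range is refused whole. The fingers move at their own pace and stop on an object; the grip force is fixed at half the most. Time passes only in rows, so rows that repeat a pose let the fingers close. It gives the time, the measured TCP pose, the force, the opening and the grip force at its end, in the units of the state.
- monitor.get_obs(): the state, without advancing time (a new reading comes with each control period).
- eyes.get_image(name): name is "side" or "top" or "wrist"; returns the picture (420x560x3 uint8, red, green, blue); there is no depth.
- eyes.get_calibration(name): a dict with "fov_y" (degrees; the focal length in pixels is half the picture's height over the tangent of half this angle, whatever the lens; pixels are square), "cx", "cy" (the principal point, pixels), "R" (3x3) and "t" (3): a world point X has camera coordinates R X + t; the wrist camera has in their place "tool_from_camera" (4x4, takes a point from camera to tool coordinates, whose origin is the TCP and whose axes are the flange's). Camera axes: x right, y down, z forward; pixel columns grow to the right and rows downward; lengths in m; the calibration is good to about 2 mm. A picture is of the moment at which its call begins: read the wrist's pose just before it. get_calibration takes no time and is no camera call.
- bot.finish_job(): hands the job in; it is judged then, once.
The state is a dict: "t": time; "qpos": joint angles; "dq": joint speeds; "tau": joint torques, N m; "tcp_pos": TCP position; "orientation": TCP orientation; "ft_force": force on the tool from outside, world axes, zero at the start; "wrist_torque": the same for the moment, N m; "grip_width": finger opening in m; "grasp_force": force on a finger pad.
Only numpy, scipy, OpenCV 4.12 (cv2) and the standard library are available. Lean on these libraries where they do the work, as an engineer would, in place of code of your own. Each camera call takes 0.05 s, during which the arm holds its last target. There are 200 camera calls.

## Working session

There is one attempt and no reset: what is moved stays moved. The work goes in short steps, Python scripts to look and compute and a tool call to move; the robot and the scene stay as the last step left them, time stands still between calls to the robot, and variables do not carry over. Pictures are saved under pics/ and viewed, at most 10 in all, crops included, and the job is handed in when it is done.

Besides the shell and the picture viewer there is one more tool, called after ">>>" in YAML: its name, and indented under it one key for each argument. play_rows: Moves the arm, as the interface text tells. Its arguments: {"type":"object","properties":{"deltas":{"type":"array","items":{"type":"array"}}},"required":["deltas"]}

```bash
mkdir -p pics; ls; python3 - <<'E'
from plant import monitor, eyes, bot
import cv2,numpy as np
o=monitor.get_obs();print(o, bot.tip_reach)
for n in ("side","top"):
    im=eyes.get_image(n);cv2.imwrite(f"pics/{n}0.png",im[:,:,::-1]);print(n,eyes.get_calibration(n))
print(eyes.get_calibration("wrist"))
E
```

```text
pics
{'t': 0.0, 'qpos': array([ 6.36896505e+01,  7.51468693e+00,  8.53274438e+01, -3.62456844e-04,
        8.72603985e+01, -4.89463966e+00]), 'dq': array([ 0.05134463,  0.0008864 ,  0.08680829,  0.06264013, -0.01524563,
       -0.05608986]), 'tau': array([ 3.70067301e-04, -5.69380903e+01, -5.00552952e+01, -3.35176810e-04,
        1.46002381e-02,  7.05171004e-06]), 'tcp_pos': array([0.21885511, 0.55812823, 0.24726637]), 'orientation': array([-1.79897814e+02, -8.38747930e-03,  1.58584300e+02]), 'ft_force': array([-0.00517646,  0.03611791, -0.36255658]), 'wrist_torque': array([ 0.02947512, -0.00263963, -0.01794333]), 'grasp_force': 0.0, 'grip_width': 0.0856943756103525} 0.017
side {'fov_y': 53.86706191408687, 'cx': 281.63518355510257, 'cy': 206.71019045202553, 'R': array([[-0.9839922 , -0.17645136,  0.02498533],
       [-0.09405748,  0.39512439, -0.91379971],
       [ 0.15136889, -0.90152184, -0.40539589]]), 't': array([0.57509938, 0.13953411, 0.84728417])}
top {'fov_y': 51.210452323981485, 'cx': 279.8711994194224, 'cy': 215.27290180949313, 'R': array([[-0.01733542, -0.99984086, -0.00421179],
       [-0.9921726 ,  0.01772317, -0.12360993],
       [ 0.1236649 ,  0.002036  , -0.99232195]]), 't': array([0.06298271, 0.57903453, 1.02712238])}
{'fov_y': 67.17686605268722, 'cx': 280.45912383004736, 'cy': 206.47926330128726, 'tool_from_camera': array([[-1.29084872e-03, -9.56823673e-01, -2.90666118e-01,
         7.52314753e-02],
       [ 9.99998681e-01, -1.52175984e-03,  5.68380056e-04,
        -7.11366384e-04],
       [-9.86163520e-04, -2.90665001e-01,  9.56824375e-01,
        -1.25175546e-01],
       [ 0.00000000e+00,  0.00000000e+00,  0.00000000e+00,
         1.00000000e+00]])}
```

View pics/side0.png

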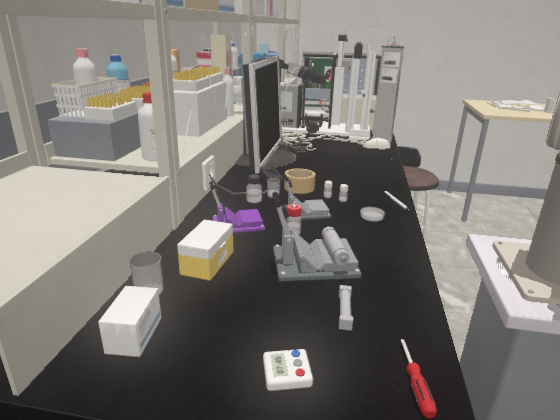

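View pics/top0.png

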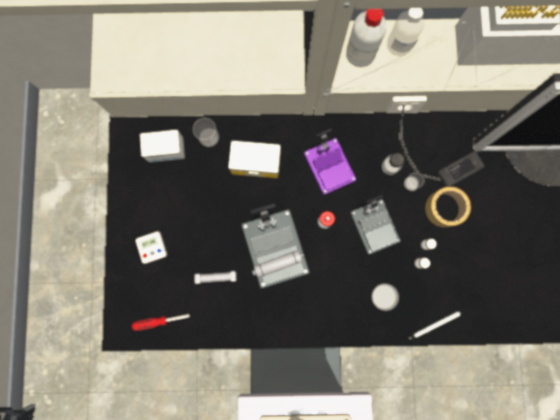

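The side view shows the large grey cradle at (315,255) with the column on its deck at (338,245) and the spare at (345,305). The top view shows three cradles: large grey (275,247), small grey (376,225) and purple (330,165). By the description I choose the large grey one. The column is at (278,264) and the spare at (215,277), next to the screwdriver and pen. The black handle is at (264,211).

```bash
cat > h.py <<'E'
import numpy as np,cv2
from plant import monitor,eyes,bot
from scipy.spatial.transform import Rotation as Ro
def ray(n,uv,obs=None,size=420):
    c=eyes.get_calibration(n);f=size/2/np.tan(np.radians(c["fov_y"]/2))
    d=np.array([(uv[0]-c["cx"])/f,(uv[1]-c["cy"])/f,1.])
    if n=="wrist":
        T=c["tool_from_camera"];R=Ro.from_euler("xyz",obs["orientation"],degrees=True).as_matrix()
        return R@T[:3,3]+obs["tcp_pos"],R@T[:3,:3]@d
    return -c["R"].T@c["t"],c["R"].T@d
def onz(n,uv,z,obs=None):
    o,d=ray(n,uv,obs);return o+d*(z-o[2])/d[2]
def tri(n1,a,n2,b):
    o1,d1=ray(n1,a);o2,d2=ray(n2,b)
    s=np.linalg.lstsq(np.c_[d1,-d2],o2-o1,rcond=None)[0]
    return (o1+s[0]*d1+o2+s[1]*d2)/2,np.linalg.norm(o1+s[0]*d1-o2-s[1]*d2)
E
python3 - <<'E'
from h import *
a=cv2.imread("pics/top0.png");b=cv2.imread("pics/side0.png")
ca=cv2.resize(a[195:295,190:320],None,fx=5,fy=5,interpolation=cv2.INTER_CUBIC)
cb=cv2.resize(b[200:300,250:380],None,fx=5,fy=5,interpolation=cv2.INTER_CUBIC)
cv2.imwrite("pics/ca.png",ca);cv2.imwrite("pics/cb.png",cb)
g=a.max(2)
m=np.zeros_like(g);m[200:292,238:312]=(g[200:292,238:312]>45)
n,l,s,c=cv2.connectedComponentsWithStats(m);k=1+s[1:,4].argmax()
cn=cv2.findContours((l==k).astype('u1'),0,1)[0][0];r=cv2.minAreaRect(cn);print(r)
P=np.array([onz("top",p,.012) for p in cv2.boxPoints(r)]);print(P.round(4),np.linalg.norm(np.diff(P,axis=0),axis=1))
E
```

```text
((271.81109619140625, 244.40176391601562), (79.04698181152344, 56.91382598876953), 72.47443389892578)
[[ 0.5851  0.1697  0.012 ]
 [ 0.6258  0.0342  0.012 ]
 [ 0.4385 -0.0203  0.012 ]
 [ 0.3995  0.1126  0.012 ]] [0.14150944 0.1950554  0.13850382]
```

View pics/ca.png

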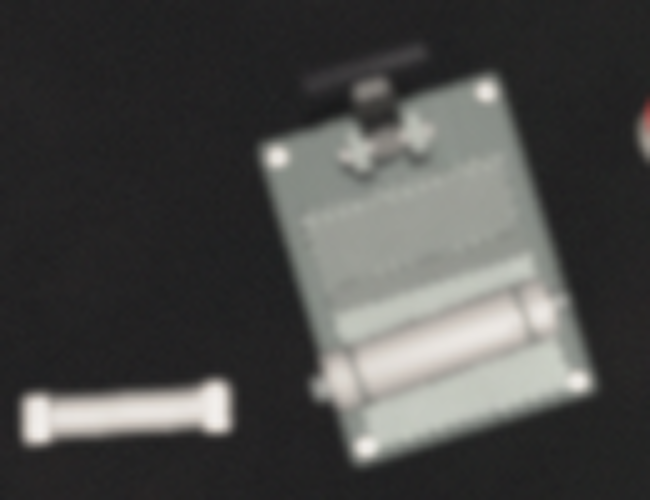

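View pics/cb.png

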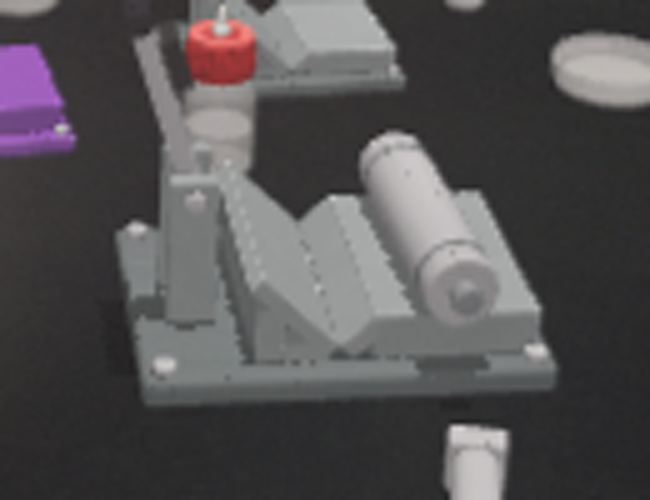

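The crops confirm it: the large grey cradle has the column on its deck, with port ends at about (318,388) and (562,300) in the crop. The deck edge runs (335,320)–(531,253), and the plate corners and handle bar are visible. The spare is to the left (+y side).

```bash
python3 - <<'E'
from h import *
U=lambda p:((p[0]+.5)/5-.5+190,(p[1]+.5)/5-.5+195)
V=lambda p:((p[0]+.5)/5-.5+250,(p[1]+.5)/5-.5+200)
t=lambda p,z:onz("top",U(p),z)
C=np.array([t(p,.012) for p in [(260,147),(497,73),(596,385),(357,465)]])
print(C.round(4),[np.linalg.norm(C[i]-C[i-1]).round(4) for i in range(4)])
print("plate ctr",C.mean(0)); ex=(C[0]+C[1]-C[2]-C[3]);yaw=np.arctan2(ex[1],ex[0]);ey=C[0]+C[3]-C[1]-C[2]
print("yaw",np.degrees(yaw),np.degrees(np.arctan2(-ey[0],ey[1])))
print("deckedge",t((335,320),.031),t((531,253),.031))
print("far top",t((303,215),.050),t((503,155),.050))
A,B=t((318,388),.046),t((562,300),.046);print("col",A,B,(A+B)/2,np.linalg.norm(A-B),np.degrees(np.arctan2(-(A-B)[0],(A-B)[1])))
H=[t(p,.147) for p in [(308,85),(424,50)]];print("bar",H,(H[0]+H[1])/2,np.linalg.norm(H[0]-H[1]))
c=C.mean(0);R=np.array([[np.cos(yaw),np.sin(yaw)],[-np.sin(yaw),np.cos(yaw)]])
for n,p in dict(deck=(t((335,320),.031)+t((531,253),.031))/2,far=(t((303,215),.05)+t((503,155),.05))/2,col=(A+B)/2,bar=(H[0]+H[1])/2).items(): print(n,R@(p-c)[:2])
print("tri plate corners side: ",[onz("side",V(p),.012).round(4) for p in [(143,388),(553,373)]])
print("side col port", onz("side",V((467,292)),.046),tri("top",U((318,388)),"side",V((467,292))))
E
```

```text
[[ 0.563   0.148   0.012 ]
 [ 0.5979  0.0299  0.012 ]
 [ 0.4432 -0.0154  0.012 ]
 [ 0.4066  0.1018  0.012 ]] [np.float64(0.163), np.float64(0.1231), np.float64(0.1611), np.float64(0.1228)]
plate ctr [0.50266793 0.06606338 0.012     ]
yaw 16.38688154163491 16.89467040220605
deckedge [0.47652991 0.11066333 0.031     ] [0.50711598 0.01556465 0.031     ]
far top [0.5260412  0.12428298 0.05      ] [0.55303856 0.02853538 0.05      ]
col [0.44424808 0.1182027  0.046     ] [0.48371394 0.0018192  0.046     ] [0.46398101 0.06001095 0.046     ] 0.12289293423273946 18.731893982369094
bar [array([0.57538597, 0.11473782, 0.147     ]), array([0.58986008, 0.06406362, 0.147     ])] [0.58262303 0.08940072 0.147     ] 0.052700803432830914
deck [-0.01123653  0.00023002]
far [ 0.03829293 -0.00047685]
col [-0.03882293  0.00510785]
bar [ 0.08329118 -0.00016773]
tri plate corners side:  [array([0.5644, 0.1508, 0.012 ]), array([0.4095, 0.1062, 0.012 ])]
side col port [0.44567142 0.10969505 0.046     ] (array([0.44499948, 0.1178884 , 0.05080411]), np.float64(0.0014630225245915135))
```

>>> play_rows:
  deltas:
    - [[-0.022, -0.018, 0], [0, 0, -0.033], 0.06]
    - [[-0.065, -0.055, 0], [0, 0, -0.1], 0.06]
    - [[-0.11, -0.095, 0], [0, 0, -0.17], 0.06]
    - [[-0.155, -0.132, 0], [0, 0, -0.24], 0.06]
    - [[-0.2, -0.17, 0], [0, 0, -0.31], 0.06]
    - [[-0.245, -0.208, 0], [0, 0, -0.38], 0.06]
    - [[-0.29, -0.246, 0], [0, 0, -0.45], 0.06]
    - [[-0.335, -0.284, 0], [0, 0, -0.52], 0.06]
    - [[-0.38, -0.323, 0], [0, 0, -0.59], 0.06]
    - [[-0.415, -0.353, 0], [0, 0, -0.645], 0.06]

```text
t: 1.35
tcp_pos: [0.477, 0.0761, 0.248]
orientation: [-180.0, -0.0, -164.4]
ft_force: [0.2, -0.6, -0.2]
grip_width: 0.0598
grasp_force: 0.0
```

>>> play_rows:
  deltas:
    - [[-0.013, -0.01, 0], [0, 0, -0.018], 0.06]
    - [[-0.013, -0.01, 0], [0, 0, -0.018], 0.06]
    - [[-0.013, -0.01, 0], [0, 0, -0.018], 0.06]

```text
t: 1.72
tcp_pos: [0.4911, 0.0727, 0.2479]
orientation: [180.0, -0.1, -163.4]
ft_force: [-0.4, 0.4, 0.1]
grip_width: 0.0601
grasp_force: 0.0
```

```bash
python3 - <<'E'
from h import *
o=monitor.get_obs();im=eyes.get_image("wrist");cv2.imwrite("pics/w1.png",im[:,:,::-1])
print(o["t"],o["tcp_pos"],o["orientation"],o["ft_force"])
E
```

```text
1.725 [0.49111166 0.07269918 0.24790769] [ 1.79974034e+02 -5.68213900e-02 -1.63427529e+02] [-0.38059236  0.41602182  0.11763025]
```

View pics/w1.png

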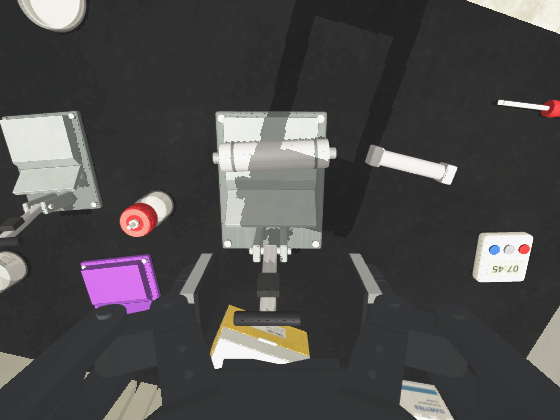

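The wrist view shows the cradle plate corners at (216,112), (326,112), (325,248) and (222,248). The column port ends are at (213,158) and (336,153), the bar ends at (234,318) and (300,320), and the spare is undisturbed on the right.

```bash
python3 - <<'E'
from h import *
o=dict(tcp_pos=np.array([0.49111166,0.07269918,0.24790769]),orientation=np.array([179.974,-.0568,-163.4275]))
w=lambda p,z:onz("wrist",p,z,o)
C=np.array([w(p,.012) for p in [(216,112),(326,112),(325,248),(222,248)]])
print(C.round(4),C.mean(0));ex=C[2]+C[3]-C[0]-C[1];yaw=np.arctan2(ex[1],ex[0]);print(np.degrees(yaw),[np.linalg.norm(C[i]-C[i-1]).round(4) for i in range(4)])
A,B=w((336,153),.046),w((213,158),.046);H=[w(p,.147) for p in[(234,318),(300,320)]]
yaw=np.radians(16.6);R=np.array([[np.cos(yaw),np.sin(yaw)],[-np.sin(yaw),np.cos(yaw)]])
O=np.array([.5051,.0668])
for n,p in dict(plate=C.mean(0),A=A,B=B,col=(A+B)/2,h0=H[0],h1=H[1],tcp=o["tcp_pos"]).items(): print(n,p.round(4),R@(p[:2]-O))
E
```

```text
[[ 0.4403 -0.0155  0.012 ]
 [ 0.4061  0.1     0.012 ]
 [ 0.5599  0.1513  0.012 ]
 [ 0.5961  0.0285  0.012 ]] [0.50058817 0.06606233 0.012     ]
17.100715395204443 [np.float64(0.162), np.float64(0.1204), np.float64(0.1621), np.float64(0.128)]
plate [0.5006 0.0661 0.012 ] [-0.00453454  0.00058205]
A [0.4426 0.1183 0.046 ] [-0.04513808  0.06723017]
B [ 0.4836 -0.0018  0.046 ] [-0.04024967 -0.05958504]
col [0.4631 0.0583 0.046 ] [-0.04269388  0.00382257]
h0 [0.5891 0.0615 0.147 ] [ 0.07901661 -0.02912273]
h1 [0.5754 0.115  0.147 ] [0.08112847 0.0261401 ]
tcp [0.4911 0.0727 0.2479] [-0.01172001  0.00964962]
```

>>> play_rows:
  deltas:
    - [[0.02, -0.002, 0], [0, 0, 0], 0.06]
    - [[0.05, -0.005, 0], [0, 0, 0], 0.06]
    - [[0.073, -0.0066, 0.03], [0, 0, 0], 0.06]
    - [[0.073, -0.0066, 0.07], [0, 0, 0], 0.06]
    - [[0.073, -0.0066, 0.11], [0, 0, 0], 0.06]
    - [[0.073, -0.0066, 0.145], [0, 0, 0], 0.06]
    - [[0.073, -0.0066, 0.17], [0, 0, 0], 0.06]
    - [[0.073, -0.0066, 0.187], [0, 0, 0], 0.06]
    - [[0.073, -0.0066, 0.194], [0, 0, 0], 0.06]
    - [[0.073, -0.0066, 0.194], [0, 0, 0], 0.06]

```text
t: 3.02
tcp_pos: [0.4233, 0.0455, 0.0543]
orientation: [180.0, -0.0, -163.4]
ft_force: [-0.6, 0.3, 0.1]
grip_width: 0.06
grasp_force: 0.0
```

>>> play_rows:
  deltas:
    - [[-0.003, 0, 0], [0, 0, 0], 0.06]
    - [[-0.006, 0, 0], [0, 0, 0], 0.06]
    - [[-0.009, 0, 0], [0, 0, 0], 0.06]
    - [[-0.012, 0, 0], [0, 0, 0], 0.06]
    - [[-0.014, 0, 0], [0, 0, 0], 0.06]
    - [[-0.016, 0, 0], [0, 0, 0], 0.06]
    - [[-0.018, 0, 0], [0, 0, 0], 0.06]
    - [[-0.02, 0, 0], [0, 0, 0], 0.06]
    - [[-0.022, 0, 0], [0, 0, 0], 0.06]
    - [[-0.024, 0, 0], [0, 0, 0], 0.06]

```text
t: 4.28
tcp_pos: [0.4467, 0.052, 0.0543]
orientation: [180.0, -0.0, -163.4]
ft_force: [-0.2, -0.2, 1.2]
grip_width: 0.06
grasp_force: 0.1
```

```bash
python3 - <<'E'
from h import *
o=monitor.get_obs();im=eyes.get_image("wrist")[:,:,::-1];s=eyes.get_image("side")[190:300,250:380,::-1]
print(o["t"],o["tcp_pos"],o["ft_force"])
cv2.imwrite("pics/w2.png",np.hstack([im[:,:][::1,::1][40:400,80:480],cv2.resize(s,(400,360))]))
E
```

```text
4.275 [0.4467372  0.05200261 0.05427627] [-0.23533693 -0.24615018  1.18000539]
```

View pics/w2.png

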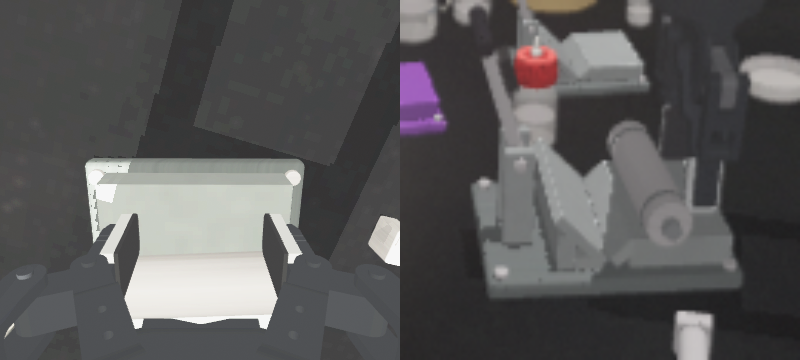

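The wrist view (left) shows both pads square against the column. The side view (right) shows the column still on the deck, short of the vee. Continuing slowly.

>>> play_rows:
  deltas:
    - [[-0.002, 0, 0], [0, 0, 0], 0.06]
    - [[-0.004, 0, 0], [0, 0, 0], 0.06]
    - [[-0.006, 0, 0], [0, 0, 0], 0.06]
    - [[-0.008, 0, 0], [0, 0, 0], 0.06]
    - [[-0.01, 0, 0], [0, 0, 0], 0.06]
    - [[-0.012, 0, 0], [0, 0, 0], 0.06]
    - [[-0.014, 0, 0], [0, 0, 0], 0.06]
    - [[-0.016, 0, 0], [0, 0, 0], 0.06]
    - [[-0.018, 0, 0], [0, 0, 0], 0.06]
    - [[-0.02, 0, 0], [0, 0, 0], 0.06]

```text
t: 5.62
tcp_pos: [0.466, 0.0577, 0.0543]
orientation: [-180.0, 0.0, -163.4]
ft_force: [-0.2, -0.6, -0.2]
grip_width: 0.0598
grasp_force: 0.0
```

>>> play_rows:
  deltas:
    - [[-0.002, 0, 0], [0, 0, 0], 0.06]
    - [[-0.004, 0, 0], [0, 0, 0], 0.06]
    - [[-0.006, 0, 0], [0, 0, 0], 0.06]
    - [[-0.008, 0, 0], [0, 0, 0], 0.06]
    - [[-0.008, 0, 0], [0, 0, 0], 0.06]

```text
t: 6.25
tcp_pos: [0.4736, 0.06, 0.0543]
orientation: [180.0, 0.0, -163.4]
ft_force: [0.2, -0.2, -0.7]
grip_width: 0.0599
grasp_force: 0.0
```

>>> play_rows:
  deltas:
    - [[0.01, 0, 0], [0, 0, 0], 0.06]
    - [[0.03, 0, -0.01], [0, 0, 0], 0.06]
    - [[0.035, 0, -0.05], [0, 0, 0], 0.06]
    - [[0.035, 0, -0.1], [0, 0, 0], 0.06]
    - [[0.035, 0, -0.15], [0, 0, 0], 0.06]
    - [[0.02, 0, -0.19], [0, 0, 0], 0.06]
    - [[0.0, 0, -0.19], [0, 0, 0], 0.04]
    - [[-0.03, 0, -0.19], [0, 0, 0], 0.02]
    - [[-0.035, 0, -0.19], [0, 0, 0], 0.0]
    - [[-0.035, 0, -0.19], [0, 0, 0], 0.0]

```text
t: 7.5
tcp_pos: [0.5062, 0.0698, 0.2438]
orientation: [180.0, -0.1, -163.4]
ft_force: [0.3, -0.1, 0.3]
grip_width: 0.0
grasp_force: 0.0
```

```bash
python3 - <<'E'
from h import *
o=monitor.get_obs();im=eyes.get_image("wrist")[:,:,::-1];s=eyes.get_image("side")[190:300,250:380,::-1]
print(o["t"],repr(o["tcp_pos"]),o["orientation"],o["ft_force"])
cv2.imwrite("pics/w3full.png",im)
cv2.imwrite("pics/w3.png",np.hstack([im[60:360,180:380].repeat(2,0).repeat(2,1)[:520],cv2.resize(s,(400,520))]))
E
```

```text
7.5 array([0.50623565, 0.06979825, 0.24377895]) [ 1.79983755e+02 -8.28388444e-02 -1.63421389e+02] [ 0.26439239 -0.06144275  0.2960234 ]
```

View pics/w3.png

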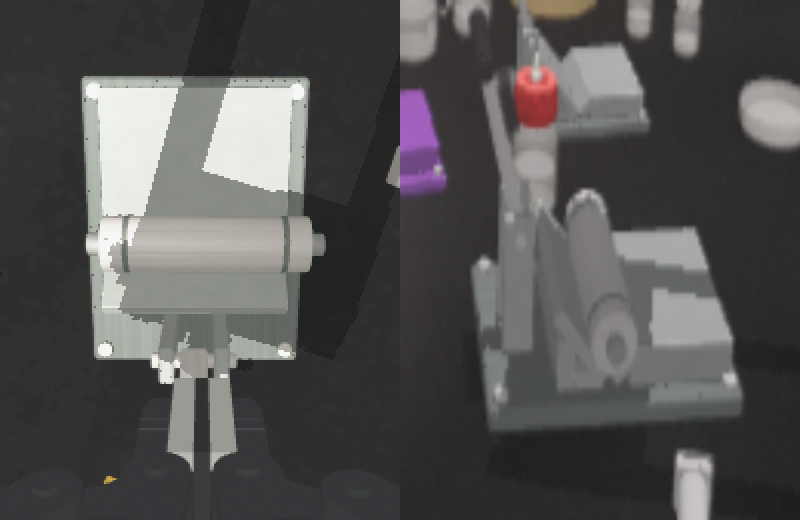

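The column is seated in the vee. In the wrist view its port ends are at (86,244) and (326,244) in the crop, while the far flank edges are at (102,312) and (287,312), so it sits a few mm towards +y. I'll measure that and nudge the end.

```bash
python3 - <<'E'
from h import *
o=dict(tcp_pos=np.array([0.50623565, 0.06979825, 0.24377895]),orientation=np.array([179.98,-.08,-163.42]))
yaw=np.radians(16.6);R=np.array([[np.cos(yaw),np.sin(yaw)],[-np.sin(yaw),np.cos(yaw)]]);O=np.array([.5051,.0668])
w=lambda p,z:(R@(onz("wrist",(p[0]/2+180,p[1]/2+60),z,o)[:2]-O)).round(4)
print("col",w((86,244),.039),w((326,244),.039)); print("flank",w((102,312),.05),w((287,312),.05)); print("deck",w((98,88),.031),w((302,88),.031))
print("plate",w((83,77),.012),w((309,77),.012),w((94,358),.012),w((294,358),.012))
im=cv2.imread("pics/top0.png")
q=lambda p:(R@(onz("top",p,.015)[:2]-O)).round(3)
print("spare",q((195,278)),q((236,277)))
E
```

```text
col [-0.0007 -0.0583] [-0.0005  0.0696]
flank [ 0.0338 -0.0498] [0.034  0.0487]
deck [-0.0799 -0.0493] [-0.0797  0.0545]
plate [-0.0859 -0.0599] [-0.0857  0.0609] [ 0.0761 -0.0623] [0.0764 0.0595]
spare [-0.014  0.208] [-0.042  0.112]
```

>>> play_rows:
  deltas:
    - [[0.002, 0.02, 0], [0, 0, 0], 0]
    - [[0.002, 0.06, 0], [0, 0, 0], 0]
    - [[0.002, 0.095, 0.02], [0, 0, 0], 0]
    - [[0.002, 0.104, 0.06], [0, 0, 0], 0]
    - [[0.002, 0.104, 0.1], [0, 0, 0], 0]
    - [[0.002, 0.104, 0.14], [0, 0, 0], 0]
    - [[0.002, 0.104, 0.17], [0, 0, 0], 0]
    - [[0.002, 0.104, 0.188], [0, 0, 0], 0]
    - [[0.002, 0.104, 0.194], [0, 0, 0], 0]
    - [[0.002, 0.104, 0.194], [0, 0, 0], 0]

```text
t: 8.85
tcp_pos: [0.4758, 0.1693, 0.0509]
orientation: [-180.0, 0.0, -163.4]
ft_force: [-0.5, -1.2, 0.1]
grip_width: -0.0
grasp_force: 0.0
```

>>> play_rows:
  deltas:
    - [[0, -0.003, 0], [0, 0, 0], 0]
    - [[0, -0.006, 0], [0, 0, 0], 0]
    - [[0, -0.009, 0], [0, 0, 0], 0]
    - [[0, -0.012, 0], [0, 0, 0], 0]
    - [[0, -0.015, 0], [0, 0, 0], 0]
    - [[0, -0.017, 0], [0, 0, 0], 0]
    - [[0, -0.019, 0], [0, 0, 0], 0]
    - [[0, -0.021, 0], [0, 0, 0], 0]
    - [[0, -0.021, 0], [0, 0, 0], 0]

```text
t: 9.98
tcp_pos: [0.4815, 0.1488, 0.0503]
orientation: [-180.0, -0.0, -163.4]
ft_force: [0.1, -0.4, -0.1]
grip_width: 0.0002
grasp_force: 0.0
```

```bash
python3 - <<'E'
from h import *
yaw=np.radians(16.6);R=np.array([[np.cos(yaw),np.sin(yaw)],[-np.sin(yaw),np.cos(yaw)]]);O=np.array([.5051,.0668])
o=monitor.get_obs();im=eyes.get_image("wrist")[:,:,::-1];s=eyes.get_image("side")[190:300,250:380,::-1]
print(o["t"],o["tcp_pos"],R@(o["tcp_pos"][:2]-O),o["ft_force"])
cv2.imwrite("pics/w4.png",np.hstack([cv2.resize(im,(400,300)),cv2.resize(s,(355,300))]))
E
```

```text
9.975 [0.48145795 0.14881392 0.05028063] [0.00077371 0.08535005] [ 0.06984715 -0.39553493 -0.14272933]
```

View pics/w4.png

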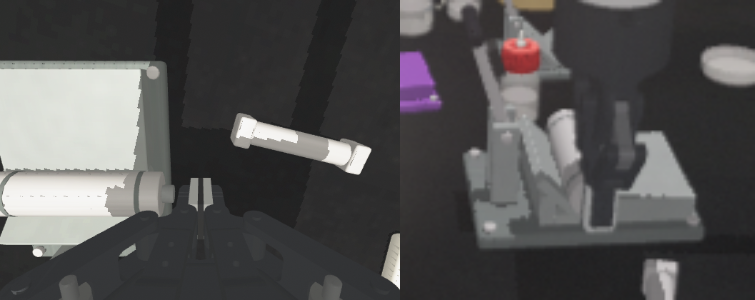

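The wrist view shows the port end at (173,192) and the closed fingers' edge at (188,190), so there is a gap of about 9 mm. I'll push on by about 14 mm, slowly.

>>> play_rows:
  deltas:
    - [[0, -0.003, 0], [0, 0, 0], 0]
    - [[0, -0.006, 0], [0, 0, 0], 0]
    - [[0, -0.008, 0], [0, 0, 0], 0]
    - [[0, -0.0095, 0], [0, 0, 0], 0]
    - [[0, -0.011, 0], [0, 0, 0], 0]
    - [[0, -0.0125, 0], [0, 0, 0], 0]
    - [[0, -0.014, 0], [0, 0, 0], 0]
    - [[0, -0.014, 0], [0, 0, 0], 0]

```text
t: 11.08
tcp_pos: [0.4854, 0.1356, 0.0503]
orientation: [180.0, -0.0, -163.4]
ft_force: [-1.0, 1.7, 0.1]
grip_width: -0.0003
grasp_force: 0.8
```

>>> play_rows:
  deltas:
    - [[0, 0.008, 0], [0, 0, 0], 0]
    - [[0, 0.03, -0.01], [0, 0, 0], 0]
    - [[0, 0.03, -0.05], [0, 0, 0], 0]
    - [[0, 0.03, -0.1], [0, 0, 0], 0]
    - [[0, 0.0, -0.15], [0, 0, 0], 0]
    - [[0, -0.04, -0.19], [0, 0, 0], 0]
    - [[0, -0.068, -0.193], [0, 0, 0], 0]
    - [[0, -0.068, -0.193], [0, 0, 0], 0]
    - [[0, -0.068, -0.193], [0, 0, 0], 0]

```text
t: 12.2
tcp_pos: [0.5043, 0.0709, 0.2426]
orientation: [180.0, -0.1, -163.4]
ft_force: [-0.2, -0.7, 0.2]
grip_width: 0.0002
grasp_force: 0.0
```

```bash
python3 - <<'E'
from h import *
o=monitor.get_obs();im=eyes.get_image("wrist")[:,:,::-1]
print(o["t"],repr(o["tcp_pos"]),repr(o["orientation"]),o["ft_force"])
cv2.imwrite("pics/w5full.png",im)
cv2.imwrite("pics/w5.png",im[60:360,180:380].repeat(2,0).repeat(2,1))
E
```

```text
12.2 array([0.50431858, 0.07088729, 0.24262507]) array([ 1.79965322e+02, -6.16776395e-02, -1.63441384e+02]) [-0.22516269 -0.6573905   0.17358609]
```

View pics/w5.png

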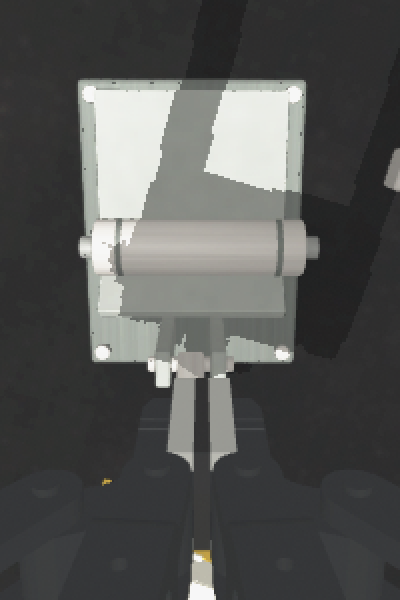

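Port ends are now at (79,247) and (319,247) against flank edges (98,313) and (285,313), so the column is still about 3.6 mm off. One more short push.

>>> play_rows:
  deltas:
    - [[0, 0.03, 0], [0, 0, 0], 0]
    - [[0, 0.07, 0], [0, 0, 0], 0]
    - [[0, 0.085, 0.04], [0, 0, 0], 0]
    - [[0, 0.085, 0.09], [0, 0, 0], 0]
    - [[0, 0.085, 0.14], [0, 0, 0], 0]
    - [[0, 0.085, 0.175], [0, 0, 0], 0]
    - [[0, 0.085, 0.192], [0, 0, 0], 0]
    - [[0, 0.08, 0.192], [0, 0, 0], 0]
    - [[0, 0.075, 0.192], [0, 0, 0], 0]
    - [[0, 0.071, 0.192], [0, 0, 0], 0]

```text
t: 13.5
tcp_pos: [0.4862, 0.1382, 0.0531]
orientation: [-180.0, 0.2, -163.4]
ft_force: [-0.2, -0.1, -0.6]
grip_width: -0.0002
grasp_force: 0.0
```

>>> play_rows:
  deltas:
    - [[0, -0.0015, 0], [0, 0, 0], 0]
    - [[0, -0.003, 0], [0, 0, 0], 0]
    - [[0, -0.0045, 0], [0, 0, 0], 0]
    - [[0, -0.006, 0], [0, 0, 0], 0]
    - [[0, -0.007, 0], [0, 0, 0], 0]
    - [[0, -0.007, 0], [0, 0, 0], 0]
    - [[0, -0.007, 0], [0, 0, 0], 0]

```text
t: 14.38
tcp_pos: [0.4868, 0.1319, 0.0515]
orientation: [180.0, 0.0, -163.4]
ft_force: [-0.7, 3.6, 3.1]
grip_width: 0.0003
grasp_force: 2.2
```

>>> play_rows:
  deltas:
    - [[0, 0.008, 0], [0, 0, 0], 0]
    - [[0, 0.03, -0.01], [0, 0, 0], 0]
    - [[0, 0.03, -0.05], [0, 0, 0], 0]
    - [[0, 0.03, -0.1], [0, 0, 0], 0]
    - [[0, 0.0, -0.15], [0, 0, 0], 0]
    - [[0, -0.04, -0.19], [0, 0, 0], 0]
    - [[0, -0.064, -0.192], [0, 0, 0], 0]
    - [[0, -0.064, -0.192], [0, 0, 0], 0]
    - [[0, -0.064, -0.192], [0, 0, 0], 0]

```text
t: 15.5
tcp_pos: [0.5041, 0.0707, 0.2422]
orientation: [180.0, -0.1, -163.4]
ft_force: [-0.1, 0.6, -0.7]
grip_width: 0.0003
grasp_force: 0.0
```

```bash
python3 - <<'E'
from h import *
o=monitor.get_obs();im=eyes.get_image("wrist")[:,:,::-1]
print(o["t"],repr(o["tcp_pos"]),repr(o["orientation"]),o["ft_force"])
cv2.imwrite("pics/w6full.png",im)
# profile along port row, plate sides, compared with previous picture
for f in("pics/w3full.png","pics/w5full.png","pics/w6full.png"):
    g=cv2.imread(f).max(2).astype(int)
    for r in (182,184,216): 
        x=np.where(g[r,200:360]>75)[0]+200; print(f,r,x.min(),x.max(),(x.min()+x.max())/2)
E
```

```text
15.5 array([0.50407915, 0.07067215, 0.24218116]) array([ 1.79970337e+02, -1.13446333e-01, -1.63448983e+02]) [-0.12915448  0.64432665 -0.68585995]
pics/w3full.png 182 222 342 282.0
pics/w3full.png 184 223 342 282.5
pics/w3full.png 216 226 328 277.0
pics/w5full.png 182 219 339 279.0
pics/w5full.png 184 219 339 279.0
pics/w5full.png 216 224 327 275.5
pics/w6full.png 182 216 335 275.5
pics/w6full.png 184 216 335 275.5
pics/w6full.png 216 225 327 276.0
```

The column is now centred (275.5 px against the plate's 276). Next I go behind the handle.

>>> play_rows:
  deltas:
    - [[-0.02, 0, 0], [0, 0, 0], 0]
    - [[-0.06, -0.002, 0], [0, 0, 0], 0]
    - [[-0.1, -0.004, 0], [0, 0, 0], 0]
    - [[-0.115, -0.004, 0], [0, 0, 0], 0]
    - [[-0.115, -0.004, 0.02], [0, 0, 0], 0]
    - [[-0.115, -0.004, 0.05], [0, 0, 0], 0]
    - [[-0.115, -0.004, 0.075], [0, 0, 0], 0]
    - [[-0.115, -0.004, 0.087], [0, 0, 0], 0]
    - [[-0.115, -0.004, 0.087], [0, 0, 0], 0]

```text
t: 16.68
tcp_pos: [0.6147, 0.0994, 0.1546]
orientation: [180.0, -0.2, -163.4]
ft_force: [-0.7, 0.3, 0.5]
grip_width: -0.0003
grasp_force: 0.0
```

>>> play_rows:
  deltas:
    - [[0.005, 0, 0], [0, 0, 0], 0]
    - [[0.01, 0, 0], [0, 0, 0], 0]
    - [[0.015, 0, 0], [0, 0, 0], 0]
    - [[0.02, 0, 0], [0, 0, 0], 0]
    - [[0.025, 0, 0], [0, 0, 0], 0]
    - [[0.03, 0, 0], [0, 0, 0], 0]
    - [[0.035, 0, 0], [0, 0, 0], 0]
    - [[0.04, 0, 0], [0, 0, 0], 0]
    - [[0.045, 0, 0], [0, 0, 0], 0]
    - [[0.05, 0, 0], [0, 0, 0], 0]

```text
t: 17.92
tcp_pos: [0.5679, 0.0849, 0.1562]
orientation: [180.0, -0.0, -163.4]
ft_force: [0.1, 0.9, -0.4]
grip_width: 0.0002
grasp_force: 0.1
```

>>> play_rows:
  deltas:
    - [[0.005, 0, 0], [0, 0, 0], 0]
    - [[0.01, 0, 0], [0, 0, 0], 0]
    - [[0.012, 0, 0], [0, 0, 0], 0]
    - [[0.012, 0, 0], [0, 0, 0], 0]
    - [[0.012, 0, 0], [0, 0, 0], 0]
    - [[0.012, 0, 0], [0, 0, 0], 0]
    - [[0.012, 0, 0], [0, 0, 0], 0]
    - [[0.012, 0, 0], [0, 0, 0], 0]
    - [[0.0, 0, 0], [0, 0, 0], 0]
    - [[-0.02, 0, 0], [0, 0, 0], 0]

```text
t: 19.18
tcp_pos: [0.5882, 0.0909, 0.1565]
orientation: [-180.0, 0.0, -163.4]
ft_force: [0.2, -0.2, -0.6]
grip_width: -0.0002
grasp_force: 0.0
```

>>> play_rows:
  deltas:
    - [[0, 0, -0.02], [0, 0, 0], 0]
    - [[0, 0, -0.06], [0, 0, 0], 0]
    - [[0.02, 0, -0.1], [0, 0, 0], 0]
    - [[0.05, 0, -0.1], [0, 0, 0], 0]
    - [[0.08, 0, -0.1], [0, 0, 0], 0]
    - [[0.12, 0, -0.1], [0, 0, 0], 0]
    - [[0.15, 0, -0.1], [0, 0, 0], 0]
    - [[0.15, 0, -0.1], [0, 0, 0], 0]

```text
t: 20.18
tcp_pos: [0.4427, 0.0476, 0.2579]
orientation: [-180.0, 0.1, -163.5]
ft_force: [-0.4, 0.7, 0.0]
grip_width: 0.0002
grasp_force: 0.0
```

```bash
python3 - <<'E'
from h import *
o=monitor.get_obs();im=eyes.get_image("wrist")[:,:,::-1];s=eyes.get_image("side")[190:320,250:380,::-1]
print(o["t"],o["tcp_pos"],o["ft_force"])
cv2.imwrite("pics/w7.png",np.hstack([im[:,100:500],cv2.resize(s,(400,420))]))
E
```

```text
20.175 [0.4427032  0.04755936 0.25787057] [-0.434613    0.70656303  0.03569355]
```

View pics/w7.png

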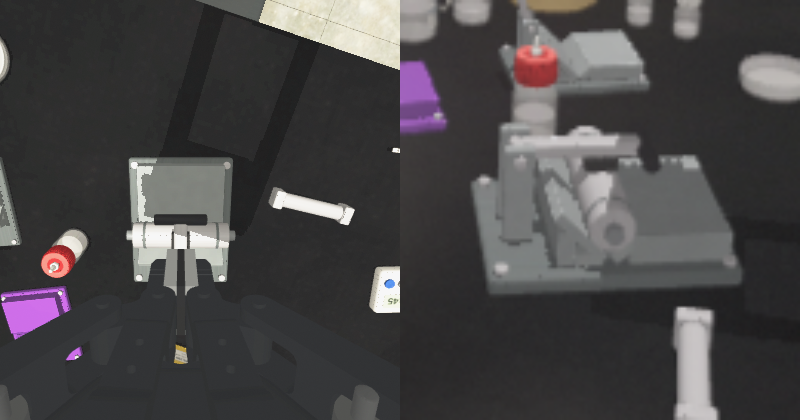

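The hold-down arm lies level with its bar at (180,219), and its pad rests on the seated, centred column (126–234, row 236). The spare has not moved and the robot is clear. I'll let it settle briefly and hand in.

>>> play_rows:
  deltas:
    - [[0, 0, 0], [0, 0, 0], 0]
    - [[0, 0, 0], [0, 0, 0], 0]
    - [[0, 0, 0], [0, 0, 0], 0]
    - [[0, 0, 0], [0, 0, 0], 0]

```text
t: 20.78
tcp_pos: [0.4437, 0.048, 0.2561]
orientation: [180.0, -0.0, -163.4]
ft_force: [0.4, 0.5, -0.3]
grip_width: 0.0002
grasp_force: 0.0
```

```bash
python3 -c "
from plant import bot
print(bot.finish_job())"
```

```text
the job is handed in; nothing more can be done
None
```

I rolled the column into the vee without lifting it and centred it to about 1 mm; the hold-down arm's pad now rests on it, the spare lies where it was, and the job was handed in at about 21 s.

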